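# Index the roller carousel and feed a roller into its bay

### The arm

A 7-joint arm with a two-finger parallel gripper is mounted at the origin on the work surface. World frame = base frame: x ahead of the robot, y to its left, z up, the work surface at z = 0. Lengths are in m, angles in degrees, forces in N, time in s.
With the tool pointing down it reaches from about 0.425 to 0.875 m from the base axis. Payload 4.7 kg.
Tool frame: the origin (TCP) lies on the front face of the gripper's body, between the roots of the fingers; the fingertips stand 70 mm ahead of it and the grasp point (between the pads) lies 51 mm ahead of it; z points along the fingers, y is the direction in which the jaws open and shut (so a half turn about z gives the same grasp; the last joint's range is limited). The gripper opens to 87 mm and grips with 3 to 60 N. Pads are 19 mm wide; open, the fingers measure 117 mm over their backs; the gripper's body (75 mm by 190 mm) begins 51 mm behind the grasp point.
Start: joints at [64.292, 18.392, -4.016, 83.108, 1.295, 78.541, -3.26], TCP at [0.29, -0.582, 0.292] pointing down, gripper open.
Joint ranges: [-163.93, 163.93], [-17.29, 119.83], [-79.2, 71.16], [3.27, 140.29], [-89.18, 269.18], [5.43, 117.66], [-154.24, 154.24]. Speed limits (degrees/s): [147.25, 147.25, 180, 180, 180, 180, 180].

### API

Orientations are given as [roll, pitch, yaw] about the fixed x, y, z axes, in that order (R = Rz(yaw) Ry(pitch) Rx(roll)).
In Python, from cell import env gives the robot as it stands.
- The arm moves only by the tool drive_tool, never from a script. Its argument "commands" is a list of rows, each a list of 7 numbers: the shift along the tool's x, y, z in cm, then the turn, a rotation vector about the tool's x, y, z in degrees, then the opening, from 0 (shut) to 1 (fully open). In form: [[tx, ty, tz, rx, ry, rz, hand], ...]. A call has 1 to 20 rows; each row shifts and turns the commanded pose from where the row before left it, along the tool's axes as they then stand; what a row does not reach is not made up. A row lasts 1/12 s, in which the tool goes at most 41.7 mm and 7.16 degrees, less where a joint would pass 70% of its speed; a pose out of reach is approached as far as the arm can. A call is refused whole if a number of a shift passes 4.17 or a number of a turn 7.16, either way. A call with a gripper value outside its range is refused whole. The fingers move at their own pace and stop on an object; "force" is the grip in N (left out, the last holds). Time passes only in rows, so rows that do not move let the fingers close. It gives the time, the measured TCP pose, the force and the opening at its end, in the units of the state.
- env.get_obs(): the state, without advancing time (a new reading comes with each control period).
- env.read_camera(name): name is "side" or "top" or "wrist"; returns a dict with "img" (420x560x3 uint8, blue, green, red), "mtx" (3x3 intrinsics, pixels), "pose" (4x4, takes a point from camera to world coordinates). Camera axes: x right, y down, z forward; pixel columns grow to the right and rows downward; lengths in m; the calibration is good to about 2 mm. The wrist camera is an equidistant fisheye: a pixel r from the principal point sees the ray r / f radians off the axis. A picture is of the moment at which its call begins. There is no depth.
- env.sign_off(): hands the job in, once; it reports no verdict.
The state is a dict: "time_s": time; "qpos": joint angles; "joint_velocities": joint speeds; "effort": joint torques, N m; "tool_pos": TCP position; "tool_rot": TCP orientation; "force": force on the tool from outside, world axes, zero at the start; "wrist_torque": the same for the moment, N m; "grip_width": finger opening in m.
Only numpy, scipy, OpenCV 4.12 (cv2) and the standard library are available. Lean on these libraries where they do the work, as an engineer would, in place of code of your own. Each camera call takes 0.05 s, during which the arm holds its last target.

### The job

Turn the carousel until the bay that fits the roller in the chute (not the narrow one, not the wide one) is squarely in line with the chute, keeping the stop bolt shut meanwhile. Then draw the stop bolt fully open and push the roller along the chute, without lifting it, until it is fully home in that bay. Leave the carousel in line and the bolt open, and do not disturb the other parts on the bench.

Things in the scene. Friction and masses are not known exactly. Their poses are not given: they have to be found in the camera images.
- loader: The fixed loader stand. Origin: on the carousel's vertical axis, at bench level. x points from the carousel axis along the middle of the loading chute, z up. Beside the chute's mouth, at x = 150 to 176 mm and y = -34 to -54 mm, stands the bolt's guide block, 84 mm high.
- chute_mid (a point): Middle of the chute's floor, 235 mm from the carousel axis. The chute is an aluminium channel 148 to 295 mm from the axis, floor 42 mm above the bench; its side walls (180 to 295 mm, inner width 56 mm, 5 mm thick) rise to 74 mm. Both ends are open, with free bench behind the outer end.
- carousel (a joint): Angle (rad) of the carousel about its vertical axis, counter-clockwise positive from above. At 0 or a whole turn (6.283) the fitting bay is in line with the chute. It starts anywhere from 0.6 to 5.68, turns either way without stops, with friction (about 0.35 N m, 3 to 5 N at a post), and stays where it is left.
- hub (a point): Centre of the carousel's top face, on its axis, 40 mm above the bench; x turns with it and points out along the fitting bay. Dark steel disc 280 mm across, with three radial open-topped bays 120 degrees apart, walls 70 mm above the bench, end walls 32 mm from the axis. Counter-clockwise from above: fitting bay (60 mm inner width), narrow (34 mm), wide (88 mm).
- bay_mouth (a point): Point on the middle line of the fitting bay, 135 mm from the carousel axis, 42 mm above the bench; turns with the carousel.
- chute_mouth (a point): Fixed point on the middle line of the chute, 135 mm from the carousel axis, 42 mm above the bench. The bay is in line when bay_mouth meets this point.
- post_a (a point): Top centre of the push post between the fitting bay and the narrow bay: upright steel rod 16 mm across, from the disc (40 mm) to 110 mm above the bench, 105 mm from the carousel axis.
- post_b (a point): Top centre of the push post between the narrow bay and the wide bay; same size and radius.
- post_c (a point): Top centre of the push post between the wide bay and the fitting bay; same size and radius.
- bolt (a joint): Stop bolt, m: 0 = shut, 0.048 = fully open. A steel bar 12 mm square across the chute's mouth, its middle 163 mm from the carousel axis and 63 mm above the bench, that blocks the roller when shut. It slides toward the loader's -y with about 2 N of friction and stays where it is left.
- bolt_knob (a point): Top centre of the bolt's upright handle, a steel rod 16 mm across whose top is 118 mm above the bench, 64 mm from the chute's middle line on the loader's -y side when shut. It moves with the bolt; push it away from the chute to open the bolt.
- roller: The loose roller lying lengthwise in the chute behind the bolt: steel tube 50 mm across, 90 mm long with its black end caps, about 0.45 kg. Origin: in the middle of the tube, on its axis (67 mm above the bench in the chute, 65 mm on the carousel). Its x axis runs along the tube, away from the carousel.
- roller_tip (a point): End of the hex axle stub, 13 mm across and 12 mm long, that sticks out of the roller's end nearer the carousel; 57 mm from the roller's middle. Fully home, it touches the bay's end wall.
- roller_tail (a point): Centre of the roller's flat outer end, 45 mm from its middle: where to push.
- pulley: Bystander: green grooved pulley lying flat, 90 mm across, 30 mm high. Origin: centre of its underside.
- bracket: Bystander: blue L-shaped end bracket, base 90 x 70 mm, upright 76 mm high. Origin: centre of its underside.
- flange: Bystander: black bearing flange lying flat, 84 mm across, 26 mm high. Origin: centre of its underside.
Mind the look-alikes: they are no part of the job. Several things have the shape of the roller; the one meant has the colours described above.

How it is judged:
By the outcome, as a careful person would: the job done as asked, in the order asked, and still so for the second after the job is handed in, with the robot touching nothing.
It also fails if it takes over 72 s, if anything falls off the work surface, if the arm or the gripper's body presses on something with over 40 N, if the wrist force passes 120 N, or if a joint passes its speed limit or range.

## Working session

There is one attempt and no reset: what is moved stays moved. The work goes in short steps, Python scripts to look and compute and a tool call to move; the robot and the scene stay as the last step left them, time stands still between calls to the robot, and variables do not carry over. Pictures are saved under pics/ and viewed, and the job is handed in when it is done.

Besides the shell and the picture viewer there is one more tool, called after "Emit:" by a JSON object that holds its "op" and its "data". drive_tool: Moves the arm, as the interface text tells. Its arguments: {"type":"object","properties":{"commands":{"type":"array"},"force":{"type":"number"}},"required":["commands"]}

```bash
ls; mkdir -p pics
python3 - <<'E'
from cell import env
import cv2,numpy as np
o=env.get_obs()
print({k:np.round(v,4) for k,v in o.items()})
for n in ("side","top","wrist"):
    c=env.read_camera(n); cv2.imwrite(f"pics/{n}0.png",c["img"]); print(n,np.round(c["mtx"],2).tolist(),np.round(c["pose"],4).tolist())
E
```

```text
pics
{'time_s': np.float64(0.0), 'qpos': array([64.2929, 18.4364, -4.0135, 83.1777,  1.2974, 78.5403, -3.2597]), 'joint_velocities': array([-0.0196, -0.0506,  0.0096,  0.0247, -0.0541, -0.0005, -0.0434]), 'effort': array([ 4.00000e-04, -4.91286e+01, -4.03500e-01, -3.12525e+01,
       -6.40000e-02,  4.37000e-02,  1.00000e-04]), 'tool_pos': array([ 0.2899, -0.5813,  0.2912]), 'tool_rot': array([-1.79891e+02,  8.90000e-03,  2.65158e+01]), 'force': array([-0.533 ,  1.1895, -0.1565]), 'wrist_torque': array([ 0.0104, -0.0216,  0.0051]), 'grip_width': np.float64(0.0869)}
side [[432.12, 0.0, 273.14], [0.0, 432.12, 207.39], [0.0, 0.0, 1.0]] [[-0.9827, -0.1232, 0.138, 0.3451], [-0.1846, 0.6098, -0.7707, 0.9399], [0.0108, -0.7829, -0.622, 0.879], [0.0, 0.0, 0.0, 1.0]]
top [[538.94, 0.0, 272.43], [0.0, 538.94, 203.81], [0.0, 0.0, 1.0]] [[-0.0044, -0.9959, 0.0901, 0.3855], [-0.9996, 0.0068, 0.0263, -0.0408], [-0.0268, -0.0899, -0.9956, 1.4007], [0.0, 0.0, 0.0, 1.0]]
wrist [[325.19, 0.0, 277.71], [0.0, 325.19, 208.62], [0.0, 0.0, 1.0]] [[0.4464, -0.8541, -0.267, 0.3634], [-0.8948, -0.4265, -0.1319, -0.5447], [-0.0012, 0.2979, -0.9546, 0.384], [0.0, 0.0, 0.0, 1.0]]
```

View pics/top0.png

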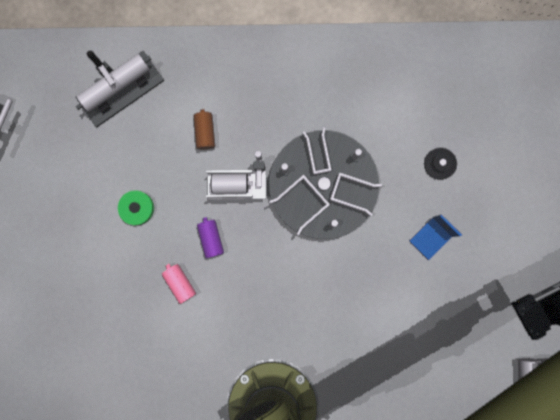

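View pics/side0.png

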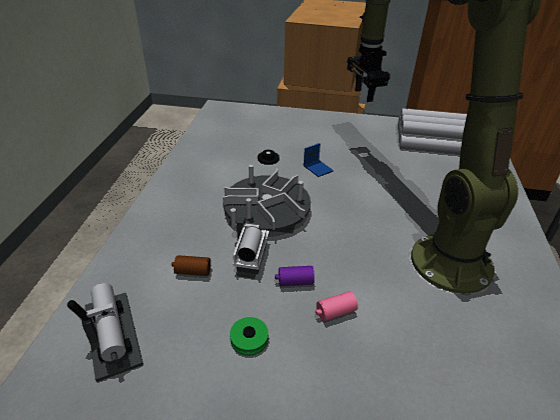

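View pics/wrist0.png

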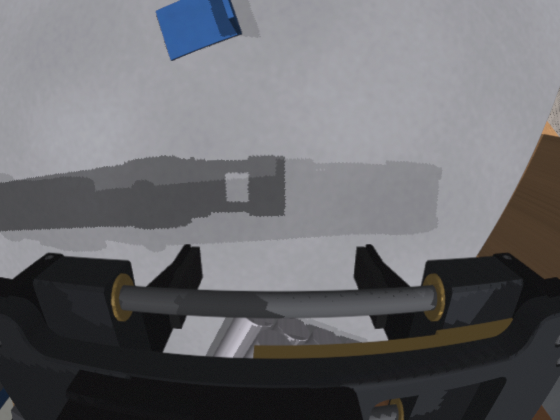

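```bash
cat > h.py <<'E'
import cv2,numpy as np
from cell import env
def ray(c,u,v):
    K=c["mtx"];P=c["pose"]
    d=P[:3,:3]@np.array([(u-K[0,2])/K[0,0],(v-K[1,2])/K[1,1],1]); return P[:3,3],d
def plane(c,u,v,z):
    o,d=ray(c,u,v); return o+d*(z-o[2])/d[2]
def proj(c,p):
    P=c["pose"]; q=P[:3,:3].T@(np.asarray(p,float)-P[:3,3]); q=c["mtx"]@q; return q[:2]/q[2]
def wproj(c,p):
    P=c["pose"]; q=P[:3,:3].T@(np.asarray(p,float)-P[:3,3]);K=c["mtx"]
    th=np.arctan2(np.hypot(q[0],q[1]),q[2]);n=q[:2]/np.hypot(q[0],q[1]);return K[:2,2]+K[0,0]*th*n
def wplane(c,u,v,z):
    P=c["pose"];K=c["mtx"];x=(u-K[0,2]);y=(v-K[1,2]);r=np.hypot(x,y);th=r/K[0,0]
    d=P[:3,:3]@np.array([np.sin(th)*x/r,np.sin(th)*y/r,np.cos(th)]);o=P[:3,3];return o+d*(z-o[2])/d[2]
def crop(c,x0,y0,x1,y1,k,name):
    cv2.imwrite("pics/"+name,cv2.resize(c["img"][y0:y1,x0:x1],None,fx=k,fy=k,interpolation=cv2.INTER_CUBIC))
E
python3 - <<'E'
from h import *
c=env.read_camera("top"); crop(c,190,115,390,255,4,"t1.png")
c=env.read_camera("side"); crop(c,200,155,330,285,4.5,"s1.png")
E
```

```text
(no output)
```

View pics/t1.png

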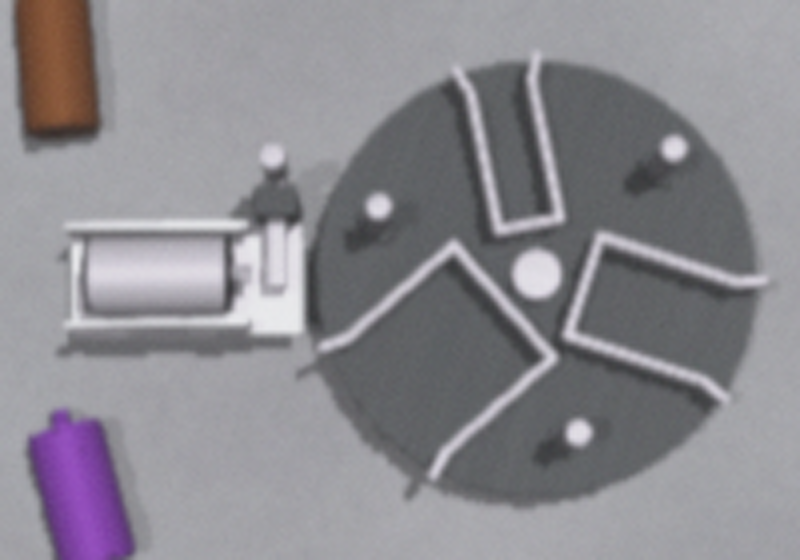

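View pics/s1.png

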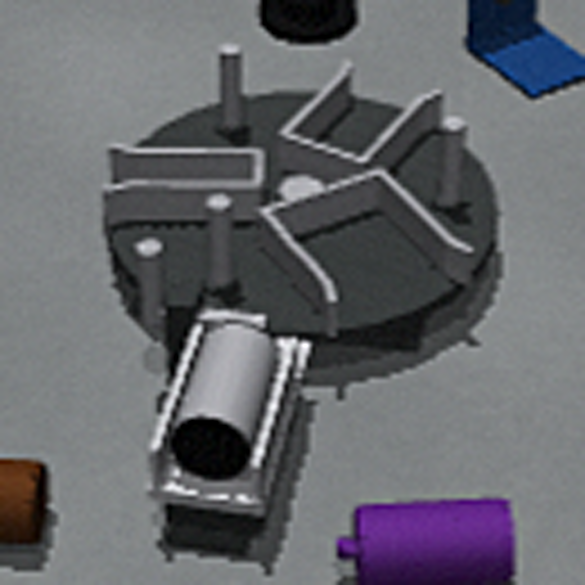

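The top crop shows the narrow bay at the upper position (crop 515,150), the wide bay at lower left (440,370) and the fitting bay at right (670,310). That matches the counter-clockwise order fitting, narrow, wide. The silver roller with black caps lies in the chute (155,272). The other roller-shaped things are the brown, purple and pink ones, the silver one on the black stand, and the tubes near the arm, and none of these are part of the job. The bolt handle is at (272,157).

```bash
cat > m.py <<'E'
from h import *
def blobs(c,x0,y0,x1,y1,th,amin,amax):
    g=cv2.cvtColor(c["img"],cv2.COLOR_BGR2GRAY)[y0:y1,x0:x1]
    g=cv2.resize(g,None,fx=4,fy=4,interpolation=cv2.INTER_CUBIC)
    n,l,s,ce=cv2.connectedComponentsWithStats((g>th).astype(np.uint8))
    return [(s[i,4]/16,(ce[i]-1.5)/4+[x0,y0],s[i,2:4]/4) for i in range(1,n) if amin<s[i,4]/16<amax]
if __name__=="__main__":
    c=env.read_camera("top")
    for a,p,wh in blobs(c,240,115,390,255,185,10,400):
        print(round(a),np.round(p,2),wh,"z.11",np.round(plane(c,*p,.11)[:2],4),"z.118",np.round(plane(c,*p,.118)[:2],4),"z.04",np.round(plane(c,*p,.04)[:2],4),"z.07",np.round(plane(c,*p,.07)[:2],4))
    # dark disc
    g=cv2.cvtColor(c["img"],cv2.COLOR_BGR2GRAY)
    print("disc edges row184", g[184,262:270], g[184,374:386], "col 323", g[125:135,323], g[234:246,323])
E
python3 m.py
```

```text
21 [307.15 140.17] [ 7.25 19.5 ] z.11 [ 0.6568 -0.0917] z.118 [ 0.6551 -0.0914] z.04 [ 0.6715 -0.0945] z.07 [ 0.6652 -0.0933]
70 [321.08 160.17] [20.5 35.5] z.11 [ 0.6074 -0.1249] z.118 [ 0.606  -0.1243] z.04 [ 0.6194 -0.1294] z.07 [ 0.6142 -0.1275]
20 [358.1  151.54] [5.25 5.  ] z.11 [ 0.6277 -0.2144] z.118 [ 0.6262 -0.2133] z.04 [ 0.6408 -0.2238] z.07 [ 0.6352 -0.2197]
23 [257.55 153.3 ] [5.5  5.25] z.11 [0.6256 0.0289] z.118 [0.6241 0.0284] z.04 [0.6387 0.0326] z.07 [0.6331 0.031 ]
20 [284.25 166.12] [5.   4.75] z.11 [ 0.5936 -0.0357] z.118 [ 0.5923 -0.0358] z.04 [ 0.6049 -0.0355] z.07 [ 0.6001 -0.0356]
26 [244.74 170.54] [11.5   2.75] z.11 [0.5836 0.06  ] z.118 [0.5824 0.0594] z.04 [0.5944 0.0655] z.07 [0.5898 0.0631]
367 [256.95 185.95] [25.75 27.5 ] z.11 [0.5458 0.0304] z.118 [0.5448 0.03  ] z.04 [0.5545 0.0343] z.07 [0.5508 0.0327]
130 [351.95 190.85] [50.25 41.75] z.11 [ 0.5322 -0.1979] z.118 [ 0.5313 -0.1969] z.04 [ 0.5402 -0.2064] z.07 [ 0.5367 -0.2028]
141 [304.44 199.86] [58.   58.25] z.11 [ 0.5113 -0.0837] z.118 [ 0.5105 -0.0835] z.04 [ 0.5181 -0.0861] z.07 [ 0.5152 -0.0851]
51 [242.18 181.92] [5.75 9.75] z.11 [0.5559 0.0662] z.118 [0.5549 0.0655] z.04 [0.5652 0.072 ] z.07 [0.5612 0.0695]
99 [323.83 183.08] [11.   11.25] z.11 [ 0.5515 -0.1308] z.118 [ 0.5505 -0.1302] z.04 [ 0.5605 -0.1356] z.07 [ 0.5567 -0.1336]
22 [334.26 222.67] [5.25 5.25] z.11 [ 0.456  -0.1544] z.118 [ 0.4555 -0.1537] z.04 [ 0.4598 -0.1606] z.07 [ 0.4582 -0.1579]
disc edges row184 [219 224 220 189 119  67  67  80] [175 177 184 191 191 195 195 189 169 161 161 162] col 323 [162 163 172 185 195 194 193 191 189 194] [ 99  97  98  97  95 101 109 126 151 166 168 169]
```

Run:
```python
from h import *
c=env.read_camera("top")
g=cv2.cvtColor(c["img"],cv2.COLOR_BGR2GRAY).astype(float)
for (r0,r1) in ((166,175),(191,200)):
    pts=[]
    for u in range(212,248):
        col=g[r0:r1,u]; w=np.clip(col-170,0,None)
        if w.sum()>20: pts.append(plane(c,u,(np.arange(r0,r1)*w).sum()/w.sum(),.074)[:2])
    p=np.array(pts); vx,vy,x0,y0=cv2.fitLine(p.astype(np.float32),cv2.DIST_HUBER,0,.001,.001).ravel()
    if vy<0: vx,vy=-vx,-vy
    print(len(p),"yaw",np.degrees(np.arctan2(vy,vx)),"x at y=.1:",x0+vx/vy*(.1-y0), "x at y=-.135", x0+vx/vy*(-.135-y0))
P=np.array([[.6277,-.2144],[.5936,-.0357],[.456,-.1544]]);print(P.mean(0))
k=np.array([.6241,.0284])-P.mean(0);print(np.degrees(np.arctan2(k[1],k[0])-np.arctan2(-64,163)))
```

```text
36 yaw 89.70328 x at y=.1: 0.58974147 x at y=-.135 0.58852446
36 yaw 90.881546 x at y=.1: 0.5281712 x at y=-.135 0.53178716
[ 0.5591     -0.13483333]
89.72426559618243
```

Emit:
{"op": "drive_tool", "data": {"commands": [[3.58, -1.37, 0, 0, 0, 0, 0.28], [3.58, -1.37, 0, 0, 0, 0, 0.28], [3.58, -1.37, 0, 0, 0, 0, 0.28], [3.58, -1.37, 0, 0, 0, 0, 0.28], [3.58, -1.37, 0, 0, 0, 0, 0.28], [3.58, -1.37, 0, 0, 0, 0, 0.28], [3.58, -1.37, 0, 0, 0, 0, 0.28], [3.58, -1.37, 0, 0, 0, 0, 0.28], [3.58, -1.37, 0, 0, 0, 0, 0.28], [3.58, -1.37, 0, 0, 0, 0, 0.28], [3.58, -1.37, 0, 0, 0, 0, 0.28], [3.58, -1.37, 0, 0, 0, 0, 0.28], [3.58, -1.37, 0, 0, 0, 0, 0.28], [0, 0, 0, 0, 0, 0, 0.28]]}}

```text
time_s: 1.52
tool_pos: [0.632, -0.2041, 0.2919]
tool_rot: [-179.7, -0.4, 27.2]
force: [-0.1, 1.6, -0.5]
grip_width: 0.0241
```

Emit:
{"op": "drive_tool", "data": {"commands": [[0, 0, 0, 0, 0, -7, 0.28], [0, 0, 0, 0, 0, -7, 0.28], [0, 0, 0, 0, 0, -7, 0.28], [0, 0, 0, 0, 0, -7, 0.28], [0, 0, 0, 0, 0, -7, 0.28], [0, 0, 0, 0, 0, -7, 0.28], [0, 0, 0, 0, 0, -7, 0.28], [0, 0, 0, 0, 0, -7, 0.28], [0, 0, 0, 0, 0, -7, 0.28], [0, 0, 0, 0, 0, -7, 0.28], [0, 0, 0, 0, 0, -7, 0.28], [0, 0, 0, 0, 0, -7, 0.28], [0, 0, 0, 0, 0, -7, 0.28], [0, 0, 0, 0, 0, -7, 0.28], [0, 0, 0, 0, 0, -6.3, 0.28], [0, 0, 0, 0, 0, 0, 0.28], [0, 0, 0, 0, 0, 0, 0.28]]}}

```text
time_s: 2.93
tool_pos: [0.6269, -0.2148, 0.2922]
tool_rot: [-180.0, -0.0, 130.6]
force: [-0.9, -1.1, 0.1]
grip_width: 0.0244
```

Run:
```python
from h import *
o=env.get_obs();print(o["time_s"],o["tool_pos"],o["tool_rot"],o["qpos"],o["grip_width"])
c=env.read_camera("wrist");cv2.imwrite("pics/w1.png",c["img"])
print(wproj(c,[.6277,-.2144,.11]),wproj(c,[.456,-.1544,.11]))
```

```text
2.9333 [ 0.62692158 -0.21480609  0.29216506] [-1.79996567e+02 -6.93810300e-03  1.30618529e+02] [ 42.36239979  23.4879668  -34.77330963  80.14754182  13.32396282
  80.47432738  48.24580795] 0.02443516686051576
[278.83092371 205.01595722] [172.45858949  29.9027869 ]
```

View pics/w1.png

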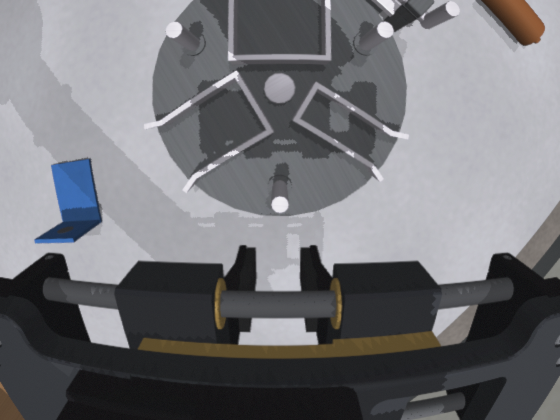

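Wrist view shows post a's top at (280,204), against a predicted (279,205), midway between the fingers, so I'm lowering onto it.

Emit:
{"op": "drive_tool", "data": {"commands": [[0, 0, 3, 0, 0, 0, 0.28], [0, 0, 3, 0, 0, 0, 0.28], [0, 0, 3, 0, 0, 0, 0.28], [0, 0, 2.6, 0, 0, 0, 0.28], [0, 0, 2.6, 0, 0, 0, 0.28], [0, 0, 0, 0, 0, 0, 0.28], [0, 0, 0, 0, 0, 0, 0.28]]}}

```text
time_s: 3.57
tool_pos: [0.6263, -0.2144, 0.1491]
tool_rot: [-179.9, -0.2, 130.7]
force: [0.4, 0.5, 0.6]
grip_width: 0.0243
```

Emit:
{"op": "drive_tool", "data": {"commands": [[0.0, -0.3, 0, 0, 0, 1.6, 0.28], [0.02, -0.55, 0, 0, 0, 3, 0.28], [0.02, -0.55, 0, 0, 0, 3, 0.28], [0.02, -0.55, 0, 0, 0, 3, 0.28], [0.02, -0.55, 0, 0, 0, 3, 0.28], [0.02, -0.55, 0, 0, 0, 3, 0.28], [0, 0, 0, 0, 0, 0, 0.28]]}}

```text
time_s: 4.15
tool_pos: [0.6024, -0.2309, 0.153]
tool_rot: [179.8, 0.2, 114.0]
force: [1.7, 0.8, -0.6]
grip_width: 0.0245
```

```bash
cat > st.py <<'E'
from h import *
o=env.get_obs();p=o["tool_pos"];d=p[:2]-[.559,-.135]
print(round(float(o["time_s"]),2),np.round(p,4),np.round(o["tool_rot"],1),np.round(o["qpos"],1),"F",np.round(o["force"],1),"w",round(float(o["grip_width"]),4))
print("r %.1f phi %.2f  yaw-180 %.2f"%(1e3*np.hypot(*d),np.degrees(np.arctan2(d[1],d[0])),o["tool_rot"][2]-180))
E
python3 st.py
python3 - <<'E'
from h import *
c=env.read_camera("wrist");cv2.imwrite("pics/w2.png",c["img"])
E
```

```text
4.15 [ 0.6024 -0.2309  0.153 ] [179.8   0.2 114. ] [ 42.1  26.3 -30.1  92.3  14.2  65.   32.6] F [ 1.7  0.8 -0.6] w 0.0245
r 105.3 phi -65.65  yaw-180 -65.98
```

View pics/w2.png

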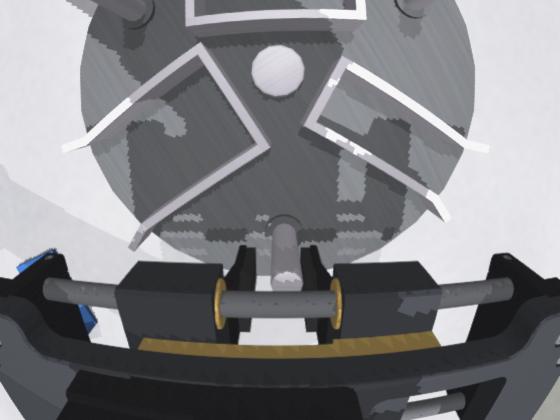

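Post a's top is at (288,270) between the fingers, against the trailing finger, and the carousel follows. I'll continue round.

Emit:
{"op": "drive_tool", "data": {"commands": [[0.026, -0.73, 0, 0, 0, 4, 0.28], [0.026, -0.73, 0, 0, 0, 4, 0.28], [0.026, -0.73, 0, 0, 0, 4, 0.28], [0.026, -0.73, 0, 0, 0, 4, 0.28], [0.026, -0.73, 0, 0, 0, 4, 0.28], [0.026, -0.73, 0, 0, 0, 4, 0.28], [0.026, -0.73, 0, 0, 0, 4, 0.28], [0.026, -0.73, 0, 0, 0, 4, 0.28], [0.026, -0.73, 0, 0, 0, 4, 0.28], [0.026, -0.73, 0, 0, 0, 4, 0.28], [0.026, -0.73, 0, 0, 0, 4, 0.28], [0.026, -0.73, 0, 0, 0, 4, 0.28], [0, 0, 0, 0, 0, 0, 0.28]]}}

```text
time_s: 5.28
tool_pos: [0.5167, -0.2311, 0.1522]
tool_rot: [179.8, 0.1, 66.2]
force: [1.2, 0.1, 0.8]
grip_width: 0.0243
```

```bash
python3 st.py
```

```text
5.28 [ 0.5167 -0.2311  0.1522] [1.798e+02 1.000e-01 6.620e+01] [ 41.5  16.1 -23.  104.1   7.2  61.1  -8. ] F [1.2 0.1 0.8] w 0.0243
r 104.9 phi -113.74  yaw-180 -113.83
```

Emit:
{"op": "drive_tool", "data": {"commands": [[0.026, -0.73, 0, 0, 0, 4, 0.28], [0.026, -0.73, 0, 0, 0, 4, 0.28], [0.026, -0.73, 0, 0, 0, 4, 0.28], [0.026, -0.73, 0, 0, 0, 4, 0.28], [0.026, -0.73, 0, 0, 0, 4, 0.28], [0.026, -0.73, 0, 0, 0, 4, 0.28], [0.026, -0.73, 0, 0, 0, 4, 0.28], [0.026, -0.73, 0, 0, 0, 4, 0.28], [0.026, -0.73, 0, 0, 0, 4, 0.28], [0.026, -0.73, 0, 0, 0, 4, 0.28], [0.026, -0.73, 0, 0, 0, 4, 0.28], [0.026, -0.73, 0, 0, 0, 4, 0.28], [0, 0, 0, 0, 0, 0, 0.28]]}}

```text
time_s: 6.37
tool_pos: [0.4596, -0.1681, 0.1517]
tool_rot: [179.9, -0.0, 18.3]
force: [0.2, -1.0, 0.4]
grip_width: 0.0246
```

```bash
python3 st.py
```

```text
6.37 [ 0.4596 -0.1681  0.1517] [179.9  -0.   18.3] [ 36.3   6.9 -20.4 114.4   2.9  59.1 -57.2] F [ 0.2 -1.   0.4] w 0.0246
r 104.8 phi -161.59  yaw-180 -161.71
```

Emit:
{"op": "drive_tool", "data": {"commands": [[0.026, -0.73, 0, 0, 0, 4, 0.28], [0.026, -0.73, 0, 0, 0, 4, 0.28], [0.026, -0.73, 0, 0, 0, 4, 0.28], [0.026, -0.73, 0, 0, 0, 4, 0.28], [0.026, -0.73, 0, 0, 0, 4, 0.28], [0.026, -0.73, 0, 0, 0, 4, 0.28], [0.026, -0.73, 0, 0, 0, 4, 0.28], [0.026, -0.73, 0, 0, 0, 4, 0.28], [0.026, -0.73, 0, 0, 0, 4, 0.28], [0.026, -0.73, 0, 0, 0, 4, 0.28], [0.02, -0.55, 0, 0, 0, 3, 0.28], [0.01, -0.36, 0, 0, 0, 2, 0.28], [0, 0, 0, 0, 0, 0, 0.28], [0, 0, 0, 0, 0, 0, 0.28]]}}

```text
time_s: 7.53
tool_pos: [0.4653, -0.0881, 0.1505]
tool_rot: [180.0, 0.0, -26.6]
force: [-0.2, -1.5, 0.1]
grip_width: 0.0245
```

```bash
python3 st.py
python3 - <<'E'
from h import *
c=env.read_camera("top"); crop(c,190,115,390,255,4,"t2.png")
c=env.read_camera("wrist");cv2.imwrite("pics/w3.png",c["img"])
E
```

```text
7.53 [ 0.4653 -0.0881  0.1505] [180.    0.  -26.6] [  29.     5.2  -22.3  116.3    2.3   58.9 -111. ] F [-0.2 -1.5  0.1] w 0.0245
r 104.8 phi 153.43  yaw-180 -206.58
```

View pics/t2.png

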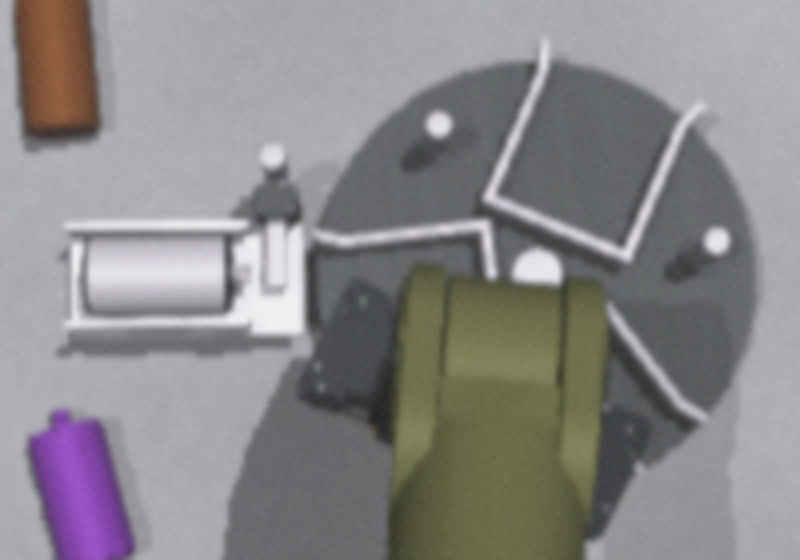

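View pics/w3.png

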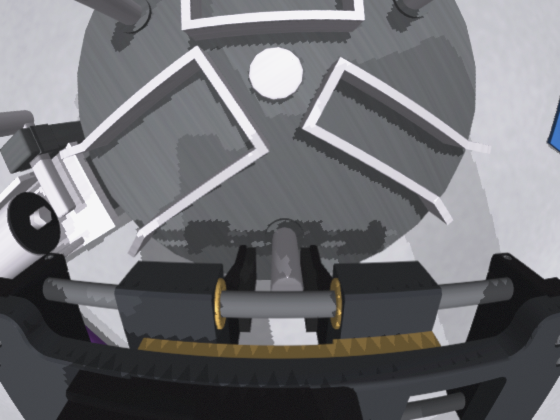

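```bash
cat > ang.py <<'E'
from m import *
c=env.read_camera("top"); C=np.array([.5591,-.1348])
for a,p,wh in blobs(c,262,115,390,255,175,12,40):
    if max(wh)>9: continue
    q=plane(c,*p,.11)[:2]-C; print(np.round(p,2),"r %.1f phi %.2f"%(1e3*np.hypot(*q),np.degrees(np.arctan2(q[1],q[0]))))
E
python3 ang.py
```

```text
[359.64 118.26] r 172.7 phi -29.42
[299.28 145.57] r 105.0 phi 36.37
[381.22 146.75] r 157.2 phi -59.50
[368.81 174.7 ] r 104.9 phi -83.49
[386.74 226.72] r 183.5 phi -128.21
```

Emit:
{"op": "drive_tool", "data": {"commands": [[0.02, -0.46, 0, 0, 0, 2.5, 0.28], [0.01, -0.37, 0, 0, 0, 2, 0.28], [0, -0.18, 0, 0, 0, 1, 0.28], [0, -0.09, 0, 0, 0, 0.5, 0.28], [0, 0, 0, 0, 0, 0, 0.28], [0, 0, 0, 0, 0, 0, 0.28]]}}

```text
time_s: 8.18
tool_pos: [0.4706, -0.0787, 0.1503]
tool_rot: [180.0, 0.0, -32.7]
force: [-2.2, -2.7, 3.0]
grip_width: 0.0243
```

```bash
python3 st.py; python3 ang.py
```

```text
8.18 [ 0.4706 -0.0787  0.1503] [180.    0.  -32.7] [  27.9    5.7  -22.5  115.9    2.6   58.9 -118.5] F [-2.2 -2.7  3. ] w 0.0243
r 104.8 phi 147.52  yaw-180 -212.74
[302.95 143.19] r 104.9 phi 30.55
[369.21 179.19] r 104.9 phi -89.47
[386.25 227.3 ] r 183.4 phi -128.79
```

Emit:
{"op": "drive_tool", "data": {"commands": [[0, -0.09, 0, 0, 0, 0, 0.28], [0, 0, 0, 0, 0, 0, 0.28], [0, 0.3, 0, 0, 0, 0, 0.28], [0, 0, 0, 0, 0, 0, 0.28], [0, 0, -3, 0, 0, 0, 0.28], [0, 0, -4, 0, 0, 0, 0.28], [0, 0, -4, 0, 0, 0, 0.28], [0, 0, -3, 0, 0, 0, 0.28], [0, 0, 0, 0, 0, 0, 0.28]]}}

```text
time_s: 8.98
tool_pos: [0.4731, -0.0799, 0.2972]
tool_rot: [-179.7, -0.7, -32.7]
force: [0.6, 0.7, 0.6]
grip_width: 0.0246
```

```bash
python3 st.py; python3 ang.py
python3 - <<'E'
from h import *
c=env.read_camera("wrist");cv2.imwrite("pics/w4.png",c["img"])
c=env.read_camera("side"); crop(c,200,155,330,285,4.5,"s4.png")
E
```

```text
8.98 [ 0.4731 -0.0799  0.2972] [-179.7   -0.7  -32.7] [  29.    -2.3  -21.9  105.8   -0.8   75.6 -115.4] F [0.6 0.7 0.6] w 0.0246
r 102.0 phi 147.32  yaw-180 -212.74
[303.3  142.95] r 105.0 phi 29.99
[382.06 148.62] r 156.5 phi -61.31
[369.25 179.57] r 105.0 phi -89.96
[387.68 218.37] r 174.2 phi -122.52
```

View pics/w4.png

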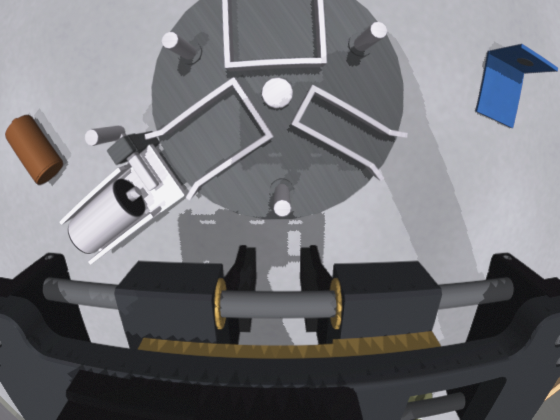

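View pics/s4.png

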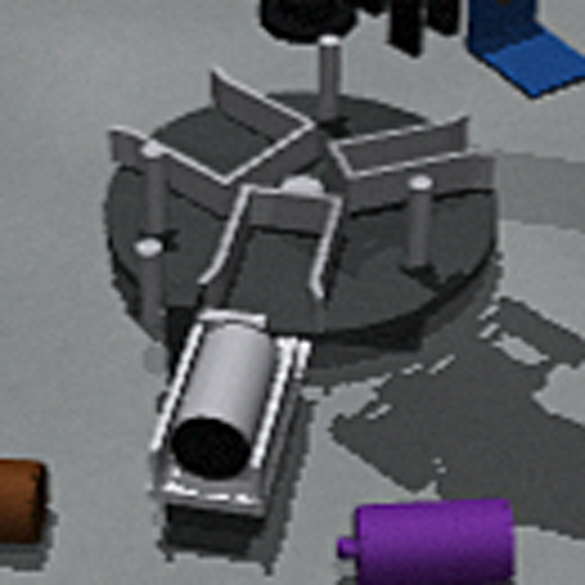

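Wrist and side views agree: the fitting bay, with end wall by the hub, opens onto the chute mouth, and posts b and c sit at -89.96° and 29.99° (target -90° and 30°). Now I'll turn the wrist for the bolt and check the alignment with the arm clear.

Emit:
{"op": "drive_tool", "data": {"commands": [[0, 0, 0, 0, 0, -6.8, 0.28], [0, 0, 0, 0, 0, -6.8, 0.28], [0, 0, 0, 0, 0, -6.8, 0.28], [0, 0, 0, 0, 0, -6.8, 0.28], [0, 0, 0, 0, 0, -6.8, 0.28], [0, 0, 0, 0, 0, -6.8, 0.28], [0, 0, 0, 0, 0, -6.8, 0.28], [0, 0, 0, 0, 0, -6.8, 0.28], [0, 0, 0, 0, 0, -6.8, 0.28], [0, 0, 0, 0, 0, -6.8, 0.28], [0, 0, 0, 0, 0, -6.8, 0.28], [0, 0, 0, 0, 0, -6.8, 0.28], [0, 0, 0, 0, 0, -6.8, 0.28], [0, 0, 0, 0, 0, -6.8, 0.28], [0, 0, 0, 0, 0, -6.8, 0.28], [0, 0, 0, 0, 0, -6.8, 0.28], [0, 0, 0, 0, 0, -6.8, 0.28], [0, 0, 0, 0, 0, -6.8, 0.28], [0, 0, 0, 0, 0, 0, 0.28]]}}

```text
time_s: 10.72
tool_pos: [0.4688, -0.0799, 0.288]
tool_rot: [-179.8, -0.1, 89.8]
force: [-0.4, 0.5, -0.9]
grip_width: 0.0245
```

Emit:
{"op": "drive_tool", "data": {"commands": [[3, 0, 0, 0, 0, 0, 0.28], [3, 0, 0, 0, 0, 0, 0.28], [3, 0, 0, 0, 0, 0, 0.28], [3, 0, 0, 0, 0, 0, 0.28], [3, 0, 0, 0, 0, 0, 0.28], [3, 0, 0, 0, 0, 0, 0.28], [3, 0, 0, 0, 0, 0, 0.28], [3, 0, 0, 0, 0, 0, 0.28], [0, 0, 0, 0, 0, 0, 0.28]]}}

```text
time_s: 11.47
tool_pos: [0.4693, 0.1667, 0.2892]
tool_rot: [-179.9, -0.2, 89.9]
force: [0.1, 0.2, 0.6]
grip_width: 0.0244
```

```bash
python3 st.py; python3 ang.py
python3 - <<'E'
from h import *
c=env.read_camera("top"); crop(c,190,115,390,255,4,"t3.png")
E
```

```text
11.47 [0.4693 0.1667 0.2892] [-179.9   -0.2   89.9] [ 12.6   1.5 -35.4 103.3   0.6  75.5 -22.9] F [0.1 0.2 0.6] w 0.0244
r 314.8 phi 106.55  yaw-180 -90.05
[313.26 116.53] r 158.4 phi 10.04
[303.3  142.96] r 104.9 phi 30.00
[369.24 179.57] r 105.0 phi -89.97
[303.96 217.69] r 104.9 phi 149.89
[356.46 232.38] r 145.7 phi -150.36
[382.4  238.46] r 194.3 phi -136.70
[266.55 246.87] r 214.3 phi 138.31
[272.7  250.51] r 211.8 phi 142.85
```

View pics/t3.png

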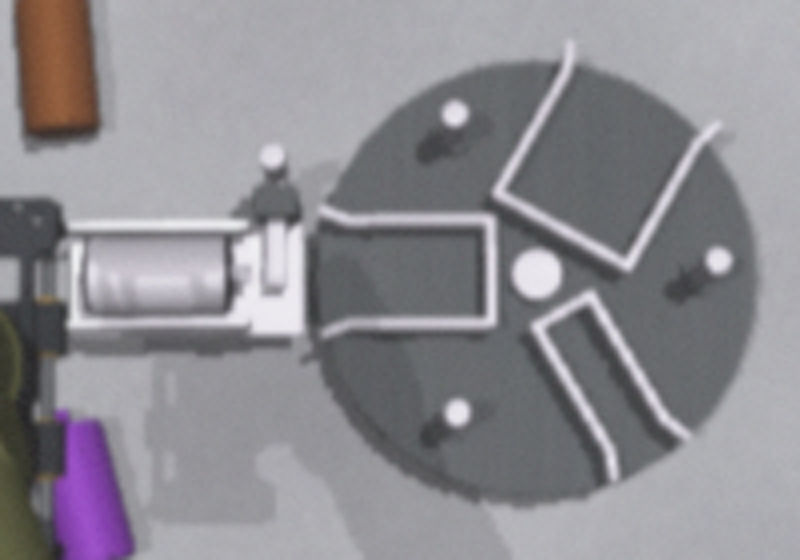

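```bash
cat > wl.py <<'E'
from h import *
c=env.read_camera("top")
g=cv2.cvtColor(c["img"],cv2.COLOR_BGR2GRAY).astype(float)
for (r0,r1,u0,u1,z,nm) in ((166,175,279,309,.07,"bay"),(192,200,279,309,.07,"bay"),(167,174,212,248,.074,"chute"),(193,199,212,248,.074,"chute")):
    p=[]
    for u in range(u0,u1):
        col=g[r0:r1,u]; w=np.clip(col-140,0,None)
        p.append(plane(c,u,(np.arange(r0,r1)*w).sum()/w.sum(),z)[:2])
    p=np.array(p); vx,vy,x0,y0=cv2.fitLine(p.astype(np.float32),cv2.DIST_HUBER,0,.001,.001).ravel()
    if vy<0: vx,vy=-vx,-vy
    print(nm,"yaw %.2f"%np.degrees(np.arctan2(vy,vx)),"x at y=-.07 %.4f, y=.06 %.4f"%(x0+vx/vy*(-.07-y0),x0+vx/vy*(.06-y0)))
row=g[184,200:262];print(row.astype(int))
print([np.round(plane(c,u,184,.067)[:2],4).tolist() for u in (206,211,247,250)])
E
python3 wl.py
```

```text
bay yaw 89.60 x at y=-.07 0.5921, y=.06 0.5930
bay yaw 89.96 x at y=-.07 0.5270, y=.06 0.5271
chute yaw 89.56 x at y=-.07 0.5901, y=.06 0.5911
chute yaw 90.51 x at y=-.07 0.5295, y=.06 0.5283
[109 118 108 116 108 130 154 171 217 183 133 145 210 224 223 220 201 196
 202 218 216 199 192 194 202 218 222 223 221 217 216 214 214 214 213 215
 214 215 210 199 193 197 207 220 221 199 122  91 134 161 182 190 205 226
 221 177 182 208 215 219 214 207]
[[0.557, 0.1605], [0.5569, 0.1479], [0.5562, 0.0577], [0.5562, 0.0502]]
```

Bay and chute middle lines agree to within about 0.3 mm and 0.3°. On to the bolt knob.

Emit:
{"op": "drive_tool", "data": {"commands": [[-2.8, 3.1, 0, 0, 0, 0, 0.32], [-2.8, 3.1, 0, 0, 0, 0, 0.32], [-2.8, 3.1, 0, 0, 0, 0, 0.32], [-2.8, 3.1, 0, 0, 0, 0, 0.32], [-2.6, 3.1, 0, 0, 0, 0, 0.32], [0, 0, 0, 0, 0, 0, 0.32], [0, 0, 0, 0, 0, 0, 0.32]]}}

```text
time_s: 12.2
tool_pos: [0.6256, 0.016, 0.2878]
tool_rot: [-179.8, 0.0, 89.1]
force: [-0.1, 1.7, -0.8]
grip_width: 0.0276
```

```bash
python3 st.py
python3 - <<'E'
from h import *
c=env.read_camera("wrist");cv2.imwrite("pics/w5.png",c["img"]);print(wproj(c,[.6241,.0284,.118]))
E
```

```text
12.2 [0.6256 0.016  0.2878] [-179.8    0.    89.1] [ 18.4  17.8 -27.8  86.3   8.4  78.2 -10.9] F [-0.1  1.7 -0.8] w 0.0276
r 165.1 phi 66.20  yaw-180 -90.89
[276.55030306 194.67703469]
```

View pics/w5.png

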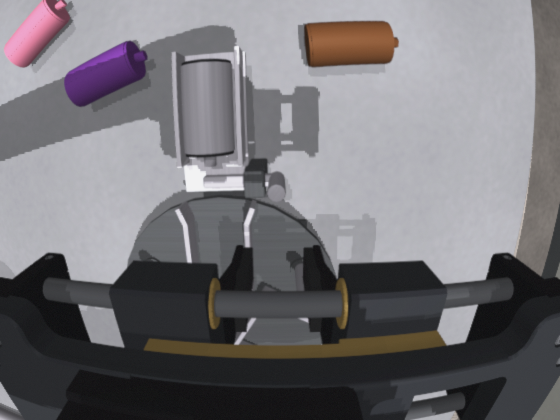

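Emit:
{"op": "drive_tool", "data": {"commands": [[1.2, -0.1, 2, 0, 0, -0.9, 0.32], [0, 0, 2, 0, 0, 0, 0.32], [0, 0, 0, 0, 0, 0, 0.32], [0, 0, 0, 0, 0, 0, 0.32]]}}

```text
time_s: 12.58
tool_pos: [0.6226, 0.0335, 0.2497]
tool_rot: [-179.9, 0.0, 90.6]
force: [0.8, 0.6, 1.0]
grip_width: 0.028
```

```bash
python3 st.py
```

```text
12.58 [0.6226 0.0335 0.2497] [-179.9    0.    90.6] [ 17.3  18.8 -28.3  89.5   9.2  74.1 -11.6] F [0.8 0.6 1. ] w 0.028
r 180.1 phi 69.32  yaw-180 -89.44
```

Emit:
{"op": "drive_tool", "data": {"commands": [[-0.4, 0.1, 3, 0, 0, 0.5, 0.32], [0, 0, 3, 0, 0, 0, 0.32], [0, 0, 2.2, 0, 0, 0, 0.32], [0, 0, 0.6, 0, 0, 0, 0.32], [0, 0, 0, 0, 0, 0, 0.32], [0, 0, 0, 0, 0, 0, 0.32]]}}

```text
time_s: 13.08
tool_pos: [0.6259, 0.0291, 0.1642]
tool_rot: [179.9, 0.0, 90.0]
force: [-0.0, 0.4, 1.1]
grip_width: 0.0279
```

```bash
python3 st.py
python3 - <<'E'
from h import *
c=env.read_camera("wrist");cv2.imwrite("pics/w6.png",c["img"])
E
```

```text
13.08 [0.6259 0.0291 0.1642] [179.9   0.   90. ] [ 16.9  23.  -27.3  94.6  11.4  65.1 -13.4] F [-0.   0.4  1.1] w 0.0279
r 177.2 phi 67.82  yaw-180 -89.99
```

View pics/w6.png

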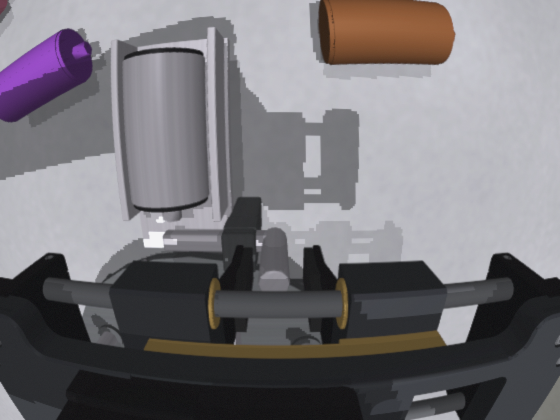

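The knob is between the fingers at (275,250). Drawing the bolt toward +x world.

Emit:
{"op": "drive_tool", "data": {"commands": [[0, 0.6, 0, 0, 0, 0, 0.32], [0, 0.6, 0, 0, 0, 0, 0.32], [0, 0.6, 0, 0, 0, 0, 0.32], [0, 0.6, 0, 0, 0, 0, 0.32], [0, 0.6, 0, 0, 0, 0, 0.32], [0, 0.6, 0, 0, 0, 0, 0.32], [0, 0.6, 0, 0, 0, 0, 0.32], [0, 0.5, 0, 0, 0, 0, 0.32], [0, 0.3, 0, 0, 0, 0, 0.32], [0, 0.2, 0, 0, 0, 0, 0.32], [0, 0, 0, 0, 0, 0, 0.32], [0, 0, 0, 0, 0, 0, 0.32]]}}

```text
time_s: 14.13
tool_pos: [0.6769, 0.029, 0.162]
tool_rot: [-180.0, 0.0, 90.0]
force: [-1.7, 0.3, 0.9]
grip_width: 0.0278
```

```bash
python3 st.py; python3 m.py | awk '$4+0<300' | head -4
```

```text
14.13 [0.6769 0.029  0.162 ] [-180.    0.   90.] [ 14.8  28.9 -26.2  86.6  13.4  67.6 -13.7] F [-1.7  0.3  0.9] w 0.0278
r 202.0 phi 54.30  yaw-180 -89.97
32 [331.27 130.11] [ 6.25 14.75] z.11 [ 0.681  -0.1505] z.118 [ 0.6791 -0.1498] z.04 [ 0.697  -0.1564] z.07 [ 0.6901 -0.1539]
17 [303.4  143.03] [4.75 4.5 ] z.11 [ 0.6498 -0.0826] z.118 [ 0.6482 -0.0823] z.04 [ 0.6641 -0.0848] z.07 [ 0.658  -0.0839]
115 [354.5 164. ] [42.75 38.25] z.11 [ 0.5973 -0.2052] z.118 [ 0.596  -0.2041] z.04 [ 0.6088 -0.2141] z.07 [ 0.6039 -0.2103]
11 [316.21 159.  ] [ 5.5  10.75] z.11 [ 0.6103 -0.1131] z.118 [ 0.6089 -0.1127] z.04 [ 0.6225 -0.1171] z.07 [ 0.6173 -0.1154]
```

Still only friction force (1.7 N); I'll push on in small steps until the stop is felt.

Emit:
{"op": "drive_tool", "data": {"commands": [[0, 0.1, 0, 0, 0, 0, 0.32], [0, 0.1, 0, 0, 0, 0, 0.32], [0, 0, 0, 0, 0, 0, 0.32], [0, 0, 0, 0, 0, 0, 0.32]]}}

```text
time_s: 14.52
tool_pos: [0.6773, 0.0291, 0.1618]
tool_rot: [-179.7, 0.0, 90.0]
force: [-7.2, 0.7, 2.4]
grip_width: 0.028
```

Emit:
{"op": "drive_tool", "data": {"commands": [[0, 0.1, 0, 0, 0, 0, 0.32], [0, 0.1, 0, 0, 0, 0, 0.32], [0, 0, 0, 0, 0, 0, 0.32], [0, 0, 0, 0, 0, 0, 0.32]]}}

```text
time_s: 14.85
tool_pos: [0.6777, 0.0291, 0.1617]
tool_rot: [-179.5, 0.1, 90.0]
force: [-11.8, 0.0, 6.9]
grip_width: 0.0283
```

The force rises with no travel, so the bolt is at its stop. Backing off, lifting and looking.

Emit:
{"op": "drive_tool", "data": {"commands": [[0, -0.4, 0, 0, 0, 0, 0.32], [0, -0.45, 0, 0, 0, 0, 0.32], [0, 0, 0, 0, 0, 0, 0.32], [0, 0, -3, 0, 0, 0, 0.32], [0, 0, -4, 0, 0, 0, 0.32], [0, 0, -4, 0, 0, 0, 0], [0, 0, 0, 0, 0, 0, 0], [4, 0, 0, 0, 0, 0, 0], [4, 0, 0, 0, 0, 0, 0], [4, -2, 0, 0, 0, 0, 0], [4, -2.5, 0, 0, 0, 0, 0], [4, -2.5, 0, 0, 0, 0, 0], [4, -2.5, 0, 0, 0, 0, 0], [4, -2.5, 0, 0, 0, 0, 0], [0, 0, 0, 0, 0, 0, 0], [0, 0, 0, 0, 0, 0, 0]]}}

```text
time_s: 16.18
tool_pos: [0.5637, 0.2916, 0.2729]
tool_rot: [179.9, -0.1, 90.4]
force: [0.4, -1.2, -0.6]
grip_width: 0.0003
```

```bash
python3 st.py; python3 ang.py
python3 - <<'E'
from m import *
c=env.read_camera("top"); crop(c,190,115,390,255,4,"t4.png")
for a,p,wh in blobs(c,240,115,275,165,180,10,60): print(p,wh,plane(c,*p,.118))
E
```

```text
16.18 [0.5637 0.2916 0.2729] [ 1.799e+02 -1.000e-01  9.040e+01] [ -3.   20.2 -34.   86.2  11.4  77.  -37.4] F [ 0.4 -1.2 -0.6] w 0.0003
r 426.6 phi 89.37  yaw-180 -89.58
[303.28 142.94] r 105.0 phi 30.01
[369.26 179.54] r 105.0 phi -89.92
[303.94 217.65] r 104.9 phi 149.85
[257.13708333 133.83666667] [7.25 7.  ] [0.6718628  0.02933238 0.118     ]
[271.8529597  155.38003778] [ 4.5 11.5] [ 0.61873894 -0.00607765  0.118     ]
[248.75477867 159.70497988] [6.25 9.5 ] [0.60869871 0.0496841  0.118     ]
```

View pics/t4.png

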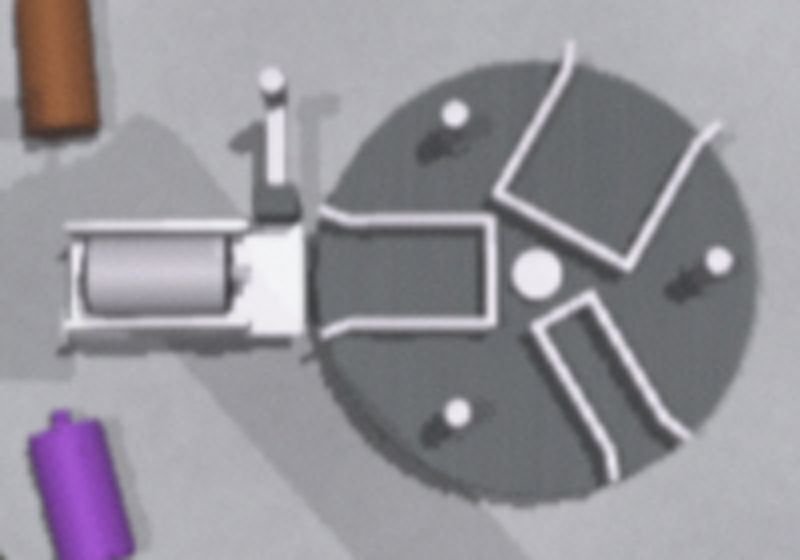

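Bolt knob now at crop (271,79), 47.8 mm from its shut position, with the chute mouth clear and carousel unchanged. Now moving behind the roller with closed fingers.

Emit:
{"op": "drive_tool", "data": {"commands": [[-2.5, -0.2, 2, 0, 0, 0.4, 0], [-2.5, -0.2, 2, 0, 0, 0, 0], [-2.5, 0, 2, 0, 0, 0, 0], [-2.5, 0, 2, 0, 0, 0, 0], [0, 0, 0, 0, 0, 0, 0], [0, 0, 0, 0, 0, 0, 0]]}}

```text
time_s: 16.78
tool_pos: [0.562, 0.1828, 0.1907]
tool_rot: [-179.9, 0.1, 89.2]
force: [0.3, 0.3, -0.2]
grip_width: 0.0004
```

```bash
python3 st.py
```

```text
16.78 [0.562  0.1828 0.1907] [-1.799e+02  1.000e-01  8.920e+01] [  5.8  18.1 -31.3  98.   10.2  66.9 -29.1] F [ 0.3  0.3 -0.2] w 0.0004
r 317.8 phi 89.46  yaw-180 -90.81
```

Emit:
{"op": "drive_tool", "data": {"commands": [[0.4, -0.2, 2, 0, 0, -0.8, 0], [0, 0, 2, 0, 0, 0, 0], [0, 0, 1.5, 0, 0, 0, 0], [0, 0, 0.7, 0, 0, 0, 0], [0, 0, 0, 0, 0, 0, 0], [0, 0, 0, 0, 0, 0, 0]]}}

```text
time_s: 17.28
tool_pos: [0.5598, 0.192, 0.131]
tool_rot: [179.9, -0.0, 90.4]
force: [0.1, 0.4, 0.3]
grip_width: 0.0003
```

```bash
python3 st.py
python3 - <<'E'
from h import *
c=env.read_camera("side"); crop(c,180,155,310,285,4.5,"s5.png")
E
```

```text
17.28 [0.5598 0.192  0.131 ] [179.9  -0.   90.4] [  4.3  21.8 -30.9 101.1  12.6  60.5 -30.6] F [0.1 0.4 0.3] w 0.0003
r 327.0 phi 89.86  yaw-180 -89.59
```

View pics/s5.png

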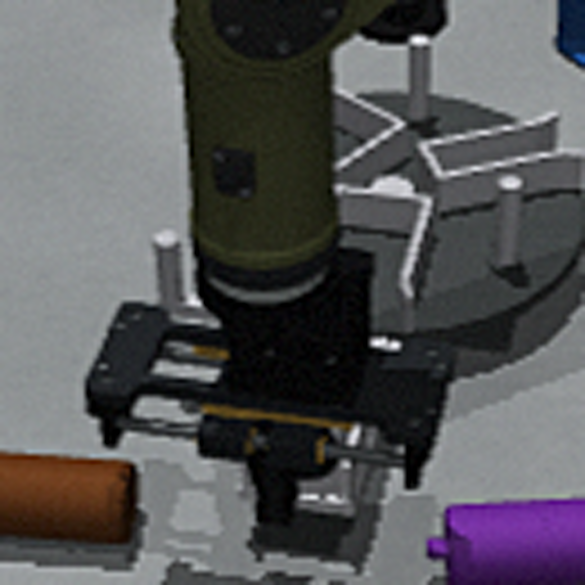

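Emit:
{"op": "drive_tool", "data": {"commands": [[-1, 0, 0.1, 0, 0, 0, 0], [-1, 0, 0, 0, 0, 0, 0], [-0.6, 0, 0, 0, 0, 0, 0], [-0.5, 0, 0, 0, 0, 0, 0], [-0.5, 0, 0, 0, 0, 0, 0], [-0.5, 0, 0, 0, 0, 0, 0], [-0.5, 0, 0, 0, 0, 0, 0], [-0.5, 0, 0, 0, 0, 0, 0], [-0.5, 0, 0, 0, 0, 0, 0], [-0.5, 0, 0, 0, 0, 0, 0], [-0.5, 0, 0, 0, 0, 0, 0], [-0.5, 0, 0, 0, 0, 0, 0], [0, 0, 0, 0, 0, 0, 0]]}}

```text
time_s: 18.42
tool_pos: [0.5599, 0.1194, 0.1295]
tool_rot: [180.0, 0.0, 90.3]
force: [0.0, 2.3, 1.3]
grip_width: 0.0005
```

```bash
python3 st.py
python3 - <<'E'
from h import *
c=env.read_camera("top"); crop(c,190,115,390,255,4,"t5.png")
c=env.read_camera("wrist");cv2.imwrite("pics/w7.png",c["img"])
E
```

```text
18.42 [0.5599 0.1194 0.1295] [180.    0.   90.3] [ 10.6  19.4 -29.6 103.9  11.   59.5 -22.8] F [0.  2.3 1.3] w 0.0005
r 254.4 phi 89.79  yaw-180 -89.65
```

View pics/t5.png

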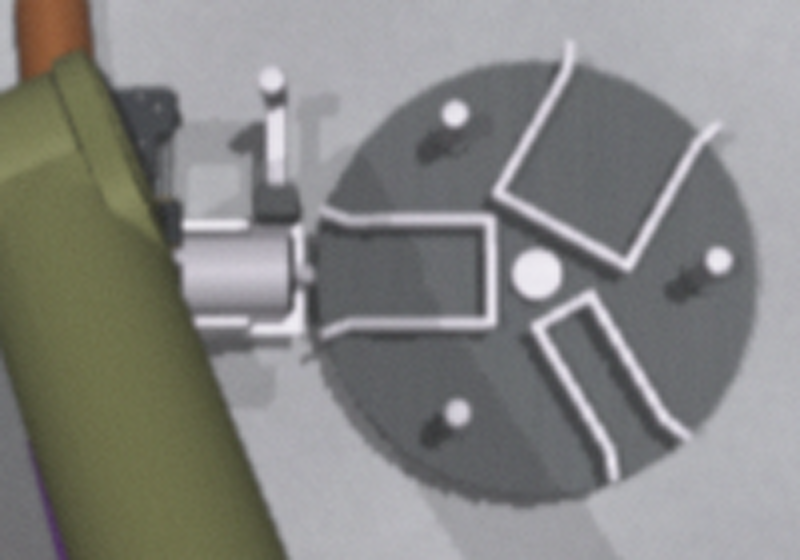

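View pics/w7.png

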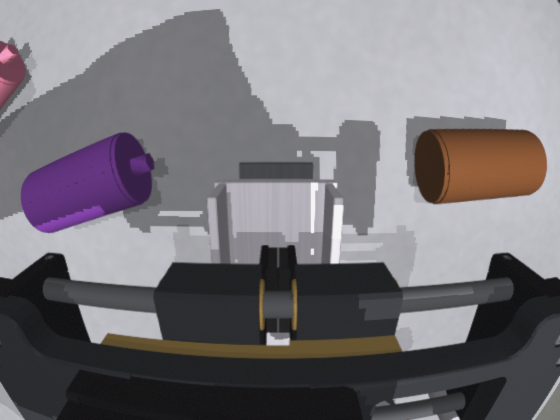

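The roller slides straight: cap front at crop (292,272), tip (310,272) crossing onto the disc. Carousel and bolt unchanged. Continue.

Emit:
{"op": "drive_tool", "data": {"commands": [[-0.5, 0, 0, 0, 0, 0, 0], [-0.5, 0, 0, 0, 0, 0, 0], [-0.5, 0, 0, 0, 0, 0, 0], [-0.5, 0, 0, 0, 0, 0, 0], [-0.5, 0, 0, 0, 0, 0, 0], [-0.5, 0, 0, 0, 0, 0, 0], [-0.5, 0, 0, 0, 0, 0, 0], [-0.5, 0, 0, 0, 0, 0, 0], [-0.5, 0, 0, 0, 0, 0, 0], [-0.5, 0, 0, 0, 0, 0, 0], [-0.5, 0, 0, 0, 0, 0, 0], [-0.5, 0, 0, 0, 0, 0, 0], [0, 0, 0, 0, 0, 0, 0]]}}

```text
time_s: 19.6
tool_pos: [0.5604, 0.0593, 0.1296]
tool_rot: [180.0, 0.0, 90.4]
force: [0.2, 2.1, 2.0]
grip_width: 0.0006
```

```bash
python3 st.py; python3 ang.py
python3 - <<'E'
from h import *
c=env.read_camera("top"); crop(c,190,115,390,255,4,"t6.png")
E
```

```text
19.6 [0.5604 0.0593 0.1296] [180.    0.   90.4] [ 15.7  18.1 -28.2 105.2   9.9  59.  -16.1] F [0.2 2.1 2. ] w 0.0006
r 194.3 phi 89.59  yaw-180 -89.65
[303.27 142.96] r 105.0 phi 30.03
[369.25 179.57] r 105.0 phi -89.97
[304.09 217.64] r 104.6 phi 150.00
[364.18 252.77] r 196.6 phi -152.95
```

View pics/t6.png

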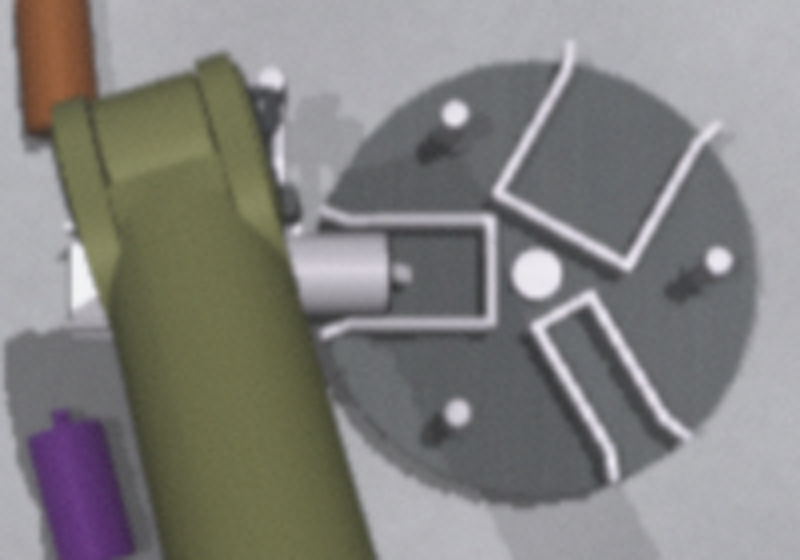

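Emit:
{"op": "drive_tool", "data": {"commands": [[-0.5, 0, 0, 0, 0, 0, 0], [-0.5, 0, 0, 0, 0, 0, 0], [-0.5, 0, 0, 0, 0, 0, 0], [-0.5, 0, 0, 0, 0, 0, 0], [-0.5, 0, 0, 0, 0, 0, 0], [-0.5, 0, 0, 0, 0, 0, 0], [-0.5, 0, 0, 0, 0, 0, 0], [-0.4, 0, 0, 0, 0, 0, 0], [-0.3, 0, 0, 0, 0, 0, 0], [-0.2, 0, 0, 0, 0, 0, 0], [0, 0, 0, 0, 0, 0, 0], [0, 0, 0, 0, 0, 0, 0]]}}

```text
time_s: 20.7
tool_pos: [0.5605, 0.0161, 0.1294]
tool_rot: [180.0, 0.1, 90.4]
force: [0.3, -0.3, 0.6]
grip_width: 0.0002
```

Emit:
{"op": "drive_tool", "data": {"commands": [[-0.15, 0, 0, 0, 0, 0, 0], [-0.15, 0, 0, 0, 0, 0, 0], [0, 0, 0, 0, 0, 0, 0], [0, 0, 0, 0, 0, 0, 0]]}}

```text
time_s: 21.03
tool_pos: [0.5605, 0.0141, 0.1295]
tool_rot: [180.0, -0.0, 90.4]
force: [-0.4, 2.8, 1.3]
grip_width: 0.0003
```

Emit:
{"op": "drive_tool", "data": {"commands": [[-0.15, 0, 0, 0, 0, 0, 0], [-0.15, 0, 0, 0, 0, 0, 0], [0, 0, 0, 0, 0, 0, 0], [0, 0, 0, 0, 0, 0, 0]]}}

```text
time_s: 21.37
tool_pos: [0.5606, 0.0111, 0.1295]
tool_rot: [180.0, -0.0, 90.4]
force: [-1.0, 5.6, 2.7]
grip_width: 0.0001
```

Emit:
{"op": "drive_tool", "data": {"commands": [[-0.1, 0, 0, 0, 0, 0, 0], [-0.1, 0, 0, 0, 0, 0, 0], [0, 0, 0, 0, 0, 0, 0], [0, 0, 0, 0, 0, 0, 0]]}}

```text
time_s: 21.7
tool_pos: [0.5606, 0.0109, 0.1295]
tool_rot: [180.0, -0.2, 90.5]
force: [-0.7, 8.2, 2.4]
grip_width: 0.0005
```

```bash
python3 st.py; python3 ang.py
python3 - <<'E'
from h import *
c=env.read_camera("top"); crop(c,190,115,390,255,4,"t7.png")
E
```

```text
21.7 [0.5606 0.0109 0.1295] [180.   -0.2  90.5] [ 19.7  17.6 -27.  105.7   9.1  58.8 -10.4] F [-0.7  8.2  2.4] w 0.0005
r 145.9 phi 89.39  yaw-180 -89.50
[303.31 142.95] r 105.0 phi 29.98
[369.24 179.54] r 105.0 phi -89.93
[382.32 194.65] r 140.3 phi -105.12
[303.82 217.72] r 105.1 phi 149.76
```

View pics/t7.png

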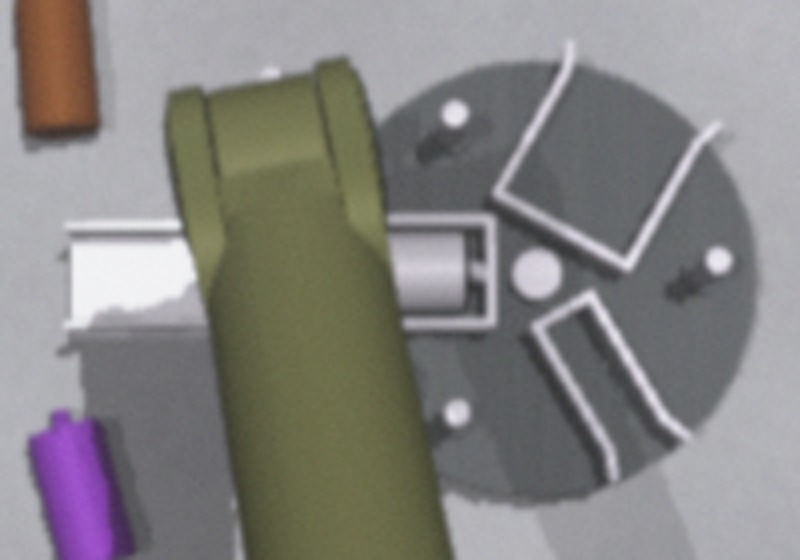

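The tip has reached the end wall (crop 487,270) and the force rises without travel. One more firm nudge, then back out along the chute the way I came in.

Emit:
{"op": "drive_tool", "data": {"commands": [[-0.15, 0, 0, 0, 0, 0, 0], [-0.15, 0, 0, 0, 0, 0, 0], [0, 0, 0, 0, 0, 0, 0], [0, 0, 0, 0, 0, 0, 0]]}}

```text
time_s: 22.13
tool_pos: [0.5605, 0.0107, 0.1296]
tool_rot: [179.9, -0.4, 90.6]
force: [0.0, 13.2, 2.4]
grip_width: 0.0009
```

Emit:
{"op": "drive_tool", "data": {"commands": [[0.4, 0, 0, 0, 0, 0, 0], [0.6, 0, 0, 0, 0, 0, 0], [1, 0, 0, 0, 0, 0, 0], [1, 0, 0, 0, 0, 0, 0], [0, 0, 0, 0, 0, 0, 0], [0, 0, -3, 0, 0, 0, 0], [0, 0, -4, 0, 0, 0, 0], [0, 0, -4, 0, 0, 0, 0], [0, 0, -4, 0, 0, 0, 0], [3.5, 0, 0, 0, 0, 0, 0], [3.5, 0, 0, 0, 0, 0, 0], [3.5, 0, 0, 0, 0, 0, 0], [3.5, 0, 0, 0, 0, 0, 0], [3.5, 0, 0, 0, 0, 0, 0], [3.5, 0, 0, 0, 0, 0, 0], [0, 0, 0, 0, 0, 0, 0]]}}

```text
time_s: 23.47
tool_pos: [0.5559, 0.2544, 0.2793]
tool_rot: [-179.9, -0.3, 91.0]
force: [-0.8, 0.7, 1.0]
grip_width: 0.0005
```

```bash
python3 st.py; python3 ang.py; python3 wl.py|head -4
python3 - <<'E'
from m import *
c=env.read_camera("top"); crop(c,190,115,390,255,4,"t8.png"); cv2.imwrite("pics/top8.png",c["img"])
g=cv2.cvtColor(c["img"],cv2.COLOR_BGR2GRAY);print(g[184,262:320])
for z in (.065,): print([(u,round(float(plane(c,u,184,z)[1]+.135),4)) for u in (270,272,305,306,310,311)])
for a,p,wh in blobs(c,240,115,275,165,180,10,60): print(p,wh,plane(c,*p,.118))
c=env.read_camera("side"); crop(c,200,155,330,285,4.5,"s8.png")
E
```

```text
23.47 [0.5559 0.2544 0.2793] [-179.9   -0.3   91. ] [  2.4  17.3 -35.9  89.1  10.   76.8 -33.4] F [-0.8  0.7  1. ] w 0.0005
r 389.4 phi 90.45  yaw-180 -88.97
[303.28 142.96] r 105.0 phi 30.03
[369.23 179.55] r 105.0 phi -89.94
[303.96 217.65] r 104.8 phi 149.87
[375.93 248.78] r 203.1 phi -144.70
[364.1  252.54] r 196.0 phi -152.92
bay yaw 89.78 x at y=-.07 0.5900, y=.06 0.5905
bay yaw 89.70 x at y=-.07 0.5267, y=.06 0.5274
chute yaw 89.45 x at y=-.07 0.5890, y=.06 0.5902
chute yaw 90.24 x at y=-.07 0.5306, y=.06 0.5301
[237 236 230 193 115  67  71  74  84 136 209 225 224 224 225 223 225 225
 224 224 223 225 223 224 224 225 223 224 223 222 224 222 222 223 223 222
 222 222 223 223 220 222 219 200 131 104 127 156 171 204 225 211 140 101
 102 117 182 225]
[(270, 0.1353), (272, 0.1303), (305, 0.048), (306, 0.0455), (310, 0.0355), (311, 0.033)]
[257.16911765 133.84936975] [7.25 7.  ] [0.67183075 0.02925481 0.118     ]
[271.74893162 155.76816239] [ 4.5  10.75] [ 0.61779436 -0.00582276  0.118     ]
```

View pics/t8.png

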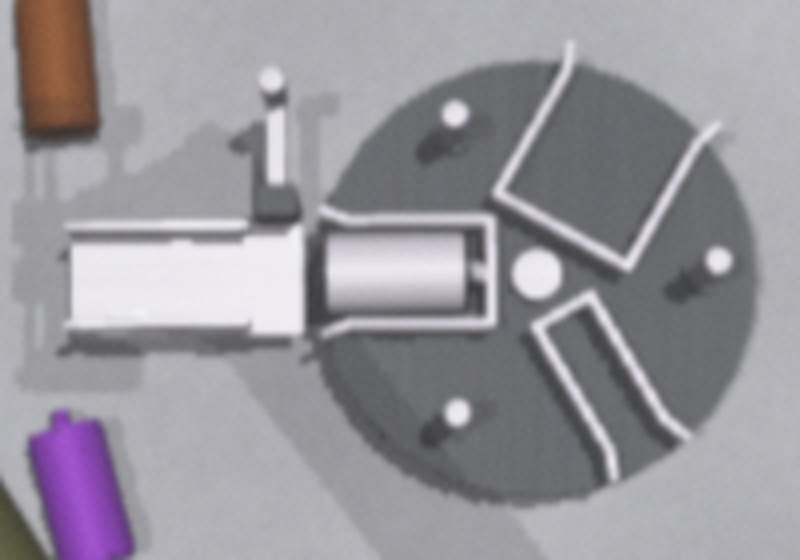

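View pics/s8.png

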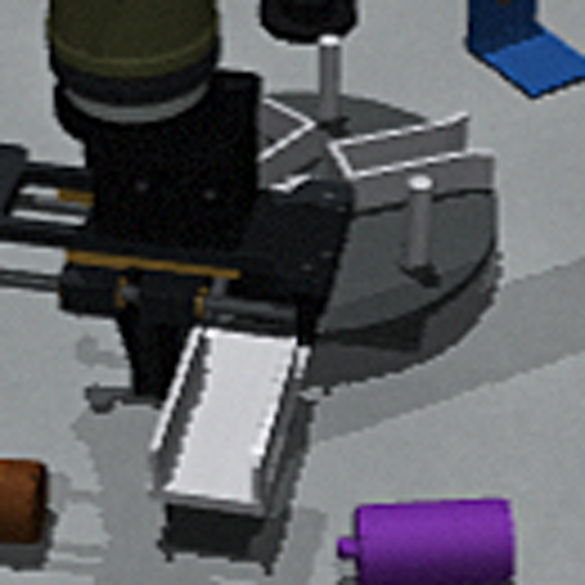

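View pics/top8.png

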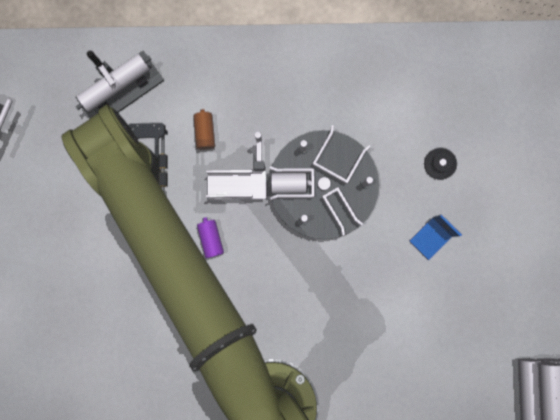

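The roller (290,182) is home in the fitting bay and the bolt knob is out at (257,134). Bracket, flange, brown and purple parts are where they began. The pulley is hidden by the arm here, and the tool stayed well clear of it.

```bash
python3 -c "
from cell import env
print(env.sign_off(), env.get_obs()['time_s'])"
```

```text
the job is handed in; nothing more can be done
the job is handed in; nothing more can be done
```

The roller is fully home in the fitting bay, with the carousel in line and the bolt open. I handed the job in at about 24 s.

- **Carousel:** I turned it about 161° clockwise by post a, with the bolt shut. At the last check the posts put the bay within about 0.1–0.2° of 90°. The chute's direction is known less exactly: its two walls averaged 89.8–90.0° but disagreed by up to 0.9°, and the bolt knob gave 89.7°.
- **Bolt:** I drew it to its stop. The force rose to 12 N without travel, and the knob stands 47.8 mm from its shut position (48 mm nominal).
- **Roller:** I pushed it along the chute, without gripping or lifting it, until the force rose to 13 N with no travel. The last top view shows the hex tip meeting the bay's end wall with no visible gap.
- **Other parts:** In that view the bracket, flange, and the brown and purple look-alikes look unmoved. The arm hid the pulley and the pink look-alike, so I did not check those two. The tool was at least 0.27 m up when it was nearest the pulley.

No check failed. The gripper was well clear of everything when I handed in.

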